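# Tip the casting mould over the lip

### The arm

A 6-joint arm with a two-finger parallel gripper is mounted at the origin on the work surface. World frame = base frame: x ahead of the robot, y to its left, z up, the work surface at z = 0. Lengths are in mm, angles in rad, forces in N, time in s.
With the tool pointing down it reaches from about 350 to 875 mm from the base axis. Payload 4.2 kg.
Tool frame: the origin (TCP) lies at the very end of the fingers, on their centre line; the grasp point (between the pads) lies 19 mm behind it; z points along the fingers, y is the line along which they close (so a half turn about z gives the same grasp; the last joint's range is limited). The gripper opens to 85 mm and grips with 20 to 120 N. Pads are 22 mm wide; open, the fingers measure 114 mm over their backs; the gripper's body (76 mm by 85 mm) begins 54 mm behind the grasp point. The pads swing forward as they close: fully open they stand 13 mm farther back than shut.
Start: joints at [1.377, 0.385, 0.008, 0, -1.194, -0.259], TCP at [273.394, 562.01, 231.312] pointing down, gripper open.
Joint ranges: [-3.14, 3.14], [-1.21, 2.06], [-1.07, 1.41], [-3.16, 2.05], [-2.99, -0.16], [-3.1, 3.1]. Speed limits (rad/s): [2.79, 2.79, 3.14, 3.14, 3.14, 3.14].

### API

Orientations are given as a unit quaternion [x, y, z, w].
In Python, from bench import arm gives the robot as it stands.
- The arm moves only by the tool servo_tool, never from a script. Its argument "rows" is a list that holds one entry, the list of rows, each a list of 7 numbers: the finger opening in mm, from 0 to 85.4, then the shift along the tool's x, y, z in mm, then the turn, a rotation vector about the tool's x, y, z in rad. A call has 1 to 10 rows; each row is the pose to reach, as a shift and turn from the pose commanded when the call began, along the tool's axes at that moment; what a row does not reach only later rows make up. A row lasts 1/8 s, in which the tool goes at most 62.5 mm and 10.7 degrees, less where a joint would pass 70% of its speed; a pose out of reach is approached as far as the arm can. A call with a gripper value outside its range is refused whole. The fingers move at their own pace and stop on an object; the grip force is fixed at half the most. Time passes only in rows, so rows that repeat a pose let the fingers close. It gives the time, the measured TCP pose, the force, the opening and the grip force at its end, in the units of the state.
- arm.read_state(): the state, without advancing time (a new reading comes with each control period).
- arm.get_image(name): name is "side" or "top" or "wrist"; returns the picture (384x512x3 uint8, red, green, blue); there is no depth.
- arm.camera_params(name): a dict with "intrinsics" (3x3 intrinsics, pixels), "R" (3x3) and "t" (3): a world point X has camera coordinates R X + t. Camera axes: x right, y down, z forward; pixel columns grow to the right and rows downward; lengths in mm; the calibration is good to about 2 mm. The wrist camera is an equidistant fisheye: a pixel r from the principal point sees the ray r / f radians off the axis. A picture is of the moment at which its call begins: read the wrist's pose just before it. camera_params takes no time and is no camera call; for the wrist camera it gives the pose at the moment of the call.
- arm.job_done(): hands the job in; it is judged then, once.
The state is a dict: "clock": time; "joints": joint angles; "joint_vel": joint speeds; "joint_efforts": joint torques, N m; "position": TCP position; "ee_rot": TCP orientation; "contact_force": force on the tool from outside, world axes, zero at the start; "wrist_torque": the same for the moment, N m; "gripper_width": finger opening in mm; "grasp_force": force on a finger pad.
Only numpy, scipy, OpenCV 4.12 (cv2) and the standard library are available. Lean on these libraries where they do the work, as an engineer would, in place of code of your own. Each camera call takes 0.05 s, during which the arm holds its last target. There are 200 camera calls.

### The job

The mould with the blue bands is ready to be opened: without picking it up, push it with the fingertips just below its top edge so that it tips forward over the steel lip in front of it and lies flat on its side on the cork, square to the lip, its foot end still at the lip and its pouring hole pointing away from the lip. Leave the red-banded and yellow-banded moulds standing where they are.

Things in the scene. Friction and masses are not known exactly. Their poses are not given: they have to be found in the camera images.
- mould_blue: White plaster mould, rigid block 62 mm (x) by 84 mm (y) by 130 mm tall (z), 0.5 to 0.85 kg, with two blue bands and a blue ring round the dark pouring hole on top. Stands with an 84 mm wide face 1 to 6 mm from the steel lip of the rest. Origin: centre of its underside; z points to the pouring hole, x to the lip. Push it in its top 25 mm: tipping lifts its near top edge to 145 mm, against a hand reaching lower.
- mould_red: White plaster mould, rigid block 62 mm (x) by 84 mm (y) by 130 mm tall (z), 0.5 to 0.85 kg, with two red bands and a red ring round the dark pouring hole on top. Stands with an 84 mm wide face 1 to 6 mm from the steel lip of the rest. Origin: centre of its underside; z points to the pouring hole, x to the lip.
- mould_yellow: White plaster mould, rigid block 62 mm (x) by 84 mm (y) by 130 mm tall (z), 0.5 to 0.85 kg, with two yellow bands and a yellow ring round the dark pouring hole on top. Stands with an 84 mm wide face 1 to 6 mm from the steel lip of the rest. Origin: centre of its underside; z points to the pouring hole, x to the lip.
- rest: Cork slab fixed to the table, 12 mm high, 170 mm (x) by 400 mm (y), with a flush bare steel lip 6 mm wide along its near long edge: the fence a mould pivots over. The moulds stand in a row along the lip on the robot's side, centres about 125 mm apart, in any order. Origin: middle of the lip's near edge, at table height; x across the cork away from the moulds, y along the lip, z up.
Mind the look-alikes: they are no part of the job. What is shaped like the mould_yellow but purple or turquoise is not meant.

How it is judged:
By the outcome, as a careful person would: the job done as asked, in the order asked, and still so for the second after the job is handed in, with the robot touching nothing.
It also fails if it takes over 29 s, if anything falls off the work surface, if the arm or the gripper's body presses on something with over 40 N, if the wrist force passes 120 N, or if a joint passes its speed limit or range.

## Working session

There is one attempt and no reset: what is moved stays moved. The work goes in short steps, Python scripts to look and compute and a tool call to move; the robot and the scene stay as the last step left them, time stands still between calls to the robot, and variables do not carry over. Pictures are saved under pics/ and viewed, at most 10 in all, crops included, and the job is handed in when it is done.

Besides the shell and the picture viewer there is one more tool, called after "Emit:" as a command line: name --argument value ..., lists and objects as JSON in quotes. servo_tool: Moves the arm, as the interface text tells. Its arguments: {"type":"object","properties":{"rows":{"type":"array"}},"required":["rows"]}

```bash
mkdir -p pics
python3 - <<'E'
from bench import arm
import cv2,numpy as np
for n in("side","top"):
    cv2.imwrite(f"pics/{n}0.png",arm.get_image(n)[:,:,::-1])
    p=arm.camera_params(n);print(n,{k:np.round(v,3).tolist() for k,v in p.items()})
s=arm.read_state();print(s)
E
```

```text
side {'intrinsics': [[405.566, 0.0, 260.76], [0.0, 405.566, 192.058], [0.0, 0.0, 1.0]], 'R': [[-0.205, -0.979, 0.017], [-0.736, 0.142, -0.662], [0.645, -0.148, -0.75]], 't': [147.981, 357.184, 533.638]}
top {'intrinsics': [[412.594, 0.0, 262.151], [0.0, 412.594, 184.349], [0.0, 0.0, 1.0]], 'R': [[-0.02, -1.0, 0.01], [-0.987, 0.018, -0.162], [0.162, -0.013, -0.987]], 't': [58.363, 447.577, 743.903]}
{'clock': 0.1, 'joints': array([ 1.37659419e+00,  3.85469325e-01,  6.77651650e-03, -4.17738268e-04,
       -1.19402101e+00, -2.58598364e-01]), 'joint_vel': array([ 5.18010232e-04, -1.25534586e-03,  3.97215843e-03,  1.51692259e-03,
       -5.20834962e-04, -7.46712739e-05]), 'joint_efforts': array([ 1.41921265e-05, -3.93317628e+01,  1.88932014e+01,  4.19789270e+00,
       -2.55581232e-03,  6.06532254e-06]), 'position': array([273.1904361 , 561.55325633, 230.34527361]), 'ee_rot': array([ 9.74462986e-01, -2.24546058e-01, -1.63179301e-04,  9.64499707e-04]), 'contact_force': array([-0.17266317, -0.53493005,  0.67664556]), 'wrist_torque': array([-0.0175627 ,  0.0038836 ,  0.01712652]), 'grasp_force': 0.0, 'gripper_width': 85.45132407007894}
```

View pics/side0.png

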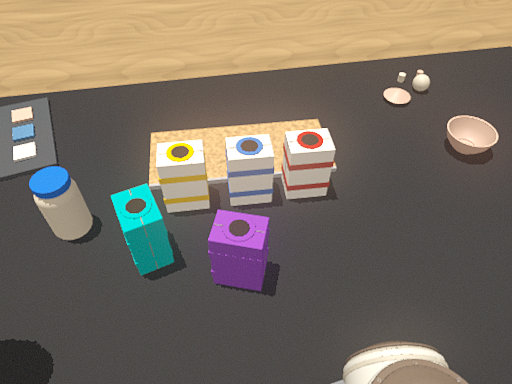

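View pics/top0.png

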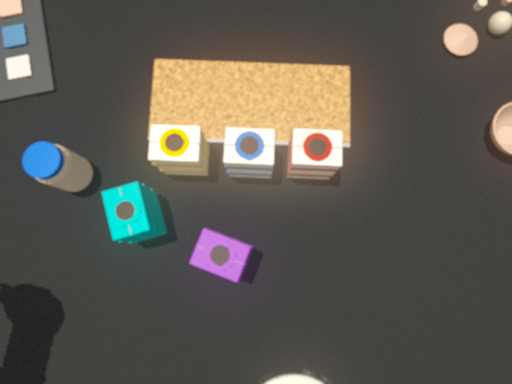

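The pictures show the three banded moulds in a row along the lip: yellow (top 175,142), blue (249,146) and red (317,147). Purple (220,254) and turquoise (125,210) are look-alikes. The target is the middle mould, with the blue ring and bands. I'll confirm that in enlarged crops and read its corners there.

Run:
```python
import cv2
i=cv2.imread("pics/top0.png")[50:200,140:360]
a=cv2.resize(i,None,fx=3.6,fy=3.6,interpolation=cv2.INTER_CUBIC)
cv2.imwrite("pics/topc.png",a)
i=cv2.imread("pics/side0.png")[110:295,145:345]
cv2.imwrite("pics/sidec.png",cv2.resize(i,None,fx=3.2,fy=3.2,interpolation=cv2.INTER_CUBIC))
```

```text
(no output)
```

View pics/topc.png

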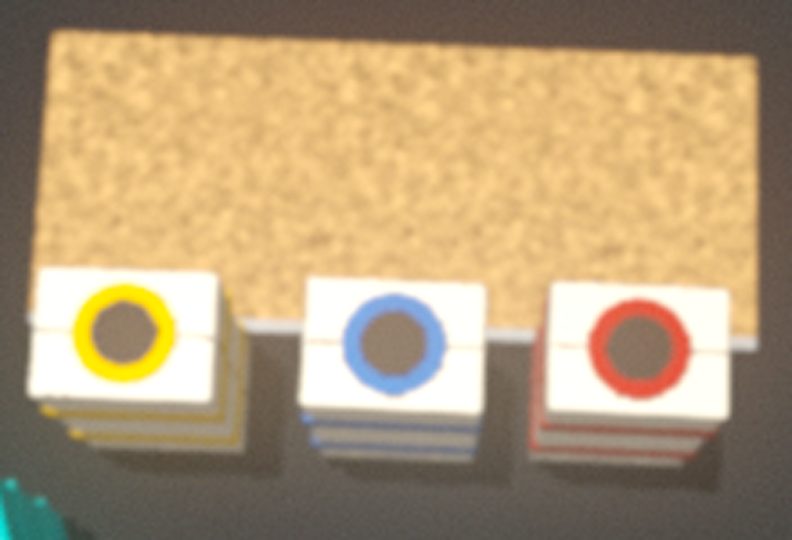

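View pics/sidec.png

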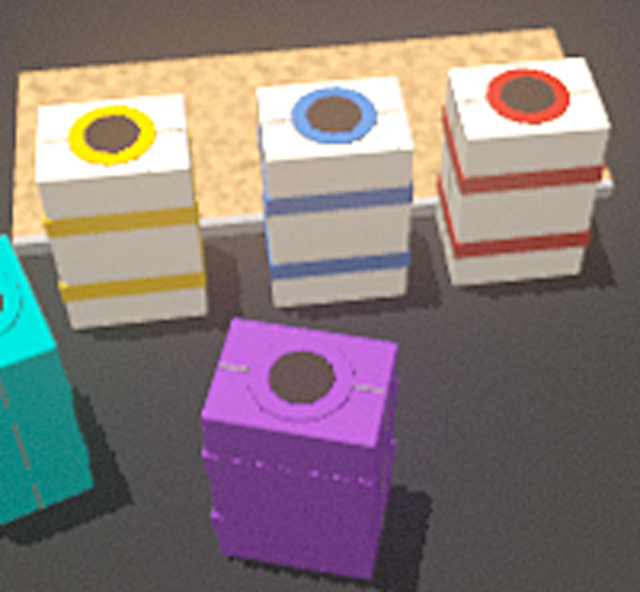

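The crops confirm the target: white plaster, blue bands and blue ring, in the middle of the row. Its top corners in the top crop are about (307,277), (486,286), (484,414) and (300,405). The lip ends are at (30,322) and (757,348).

```bash
cat > h.py <<'E'
from bench import arm
import cv2,numpy as np
from scipy.spatial.transform import Rotation as Ro
def back(n,uv,z):
    p=arm.camera_params(n);R,t=np.array(p["R"]),np.array(p["t"])
    d=np.c_[np.atleast_2d(uv),np.ones(len(uv))]@np.linalg.inv(p["intrinsics"]).T@R
    c=-R.T@t
    return c+d*((z-c[2])/d[:,2])[:,None]
E
python3 - <<'E'
from h import *
np.set_printoptions(precision=1,suppress=True)
T=lambda q:(np.array(q)+.5)/3.6-.5+[140,50]
S=lambda q:(np.array(q)+.5)/3.2-.5+[145,110]
yaw=lambda a,b:np.degrees(np.arctan2(*(b-a)[[1,0]]))
def rep(nm,P):
    print(nm,P[:,:2].tolist(),'c',P.mean(0),'sides',[round(float(np.linalg.norm(P[i]-P[i-1])),1) for i in range(4)],'yaw right->left edges',yaw(P[1],P[0]),yaw(P[2],P[3]))
rep('blue top',back('top',T([(307,277),(486,286),(484,414),(300,405)]),130))
rep('blue side',back('side',S([(257,88),(399,77),(411,150),(265,166)]),130))
rep('rest top',back('top',T([(52,32),(757,57),(757,348),(30,322)]),12))
rep('yellow',back('top',T([(38,268),(219,275),(213,403),(29,396)]),130))
rep('red',back('top',T([(552,283),(730,291),(728,419),(546,411)]),130))
rep('purple',back('top',[(204,229),(252,244),(238,281),(190,265)],130))
rep('purple side',back('side',S([(236,318),(398,344),(376,444),(203,420)]),130))
s=arm.read_state();print(Ro.from_quat(s['ee_rot']).as_matrix())
E
```

```text
blue top [[533.7733537851689, 112.31306663844946], [527.9489720207762, 27.947542232366715], [466.2790117434965, 30.405004293235777], [472.0727161634445, 115.88494316741992]] c [500.   71.6 130. ] sides [61.8, 84.6, 61.7, 85.7] yaw right->left edges 86.05071111978485 86.12250679718622
blue side [[529.9418302034203, 111.36923533097571], [524.137320388429, 27.249844849322187], [461.7297044835826, 34.2991457737466], [464.38292007783923, 116.66132013650906]] c [495.   72.4 130. ] sides [65.8, 84.3, 62.8, 82.4] yaw right->left edges 86.05266311056465 88.15491146999143
rest top [[717.7899426773134, 265.6742590932325], [696.5485443844125, -135.49870305793667], [525.9510434610468, -126.20006223431237], [547.5997324065402, 273.8966503053626]] c [622.   69.5  12. ] sides [170.4, 401.7, 170.9, 400.7] yaw right->left edges 86.96912014306574 86.90282352299806
yellow [[540.3042913219837, 238.9828382564241], [535.4487674377746, 153.77177324277983], [473.73831667933246, 156.28343478814006], [478.57497807734967, 241.6621132587075]] c [507.  197.7 130. ] sides [61.8, 85.3, 61.8, 85.5] yaw right->left e
[... 244 characters left out ...]
.9, 84.2, 61.8, 84.8] yaw right->left edges 86.36747327942325 86.41265543075161
purple [[361.198036203642, 147.26157026283278], [335.4679060671845, 69.45336788759757], [277.3732101621232, 92.74821475691448], [304.03290107402495, 169.5428931877556]] c [319.5 119.8 130. ] sides [61.4, 82.0, 62.6, 81.3] yaw right->left edges 71.70164119851687 70.85527691599829
purple side [[360.0598319545788, 147.20691306089617], [328.5814014836626, 71.49304258166255], [273.5640167204675, 94.17190163501382], [302.2295076374537, 170.68484348958606]] c [316.1 120.9 130. ] sides [62.4, 82.0, 59.5, 81.7] yaw right->left edges 67.42465047280578 69.46159231222659
[[ 0.9 -0.4 -0. ]
 [-0.4 -0.9 -0. ]
 [ 0.   0.  -1. ]]
```

Emit:
servo_tool --rows '[[[40, 359, 366, 0, 0, 0, -0.396], [40, 359, 366, 0, 0, 0, -0.396], [40, 359, 366, 0, 0, 0, -0.396], [40, 359, 366, 0, 0, 0, -0.396], [40, 359, 366, 0, 0, 0, -0.396], [40, 359, 366, 0, 0, 0, -0.396], [40, 359, 366, 0, 0, 0, -0.396], [40, 359, 366, 0, 0, 0, -0.396], [40, 359, 366, 0, 0, 0, -0.396], [40, 359, 366, 0, 0, 0, -0.396]]]'

```text
clock: 1.35
position: [436.0, 75.3, 231.1]
ee_rot: [1.0, -0.029, -0.0, 0.0]
contact_force: [-0.1, -0.2, -0.6]
gripper_width: 40.0
grasp_force: 0.0
```

Emit:
servo_tool --rows '[[[40, 0, 0, 50, 0, 0, 0], [40, 0, 0, 100, 0, 0, 0], [40, 0, 0, 118, 0, 0, 0], [40, 0, 0, 118, 0, 0, 0], [40, 0, 0, 118, 0, 0, 0]]]'

```text
clock: 1.98
position: [436.8, 77.1, 114.2]
ee_rot: [1.0, -0.027, 0.001, -0.0]
contact_force: [-0.7, -0.0, -0.5]
gripper_width: 40.0
grasp_force: 0.0
```

Run:
```python
from h import *
i=arm.get_image("side")[80:260,130:350,::-1]
cv2.imwrite("pics/s1.png",cv2.resize(i,None,fx=3.3,fy=3.3,interpolation=cv2.INTER_CUBIC))
s=arm.read_state();print(s["clock"],s["position"],s["contact_force"])
```

```text
2.025 [436.88687844  76.99951123 114.4464417 ] [0.09260192 0.52807513 0.45782132]
```

View pics/s1.png

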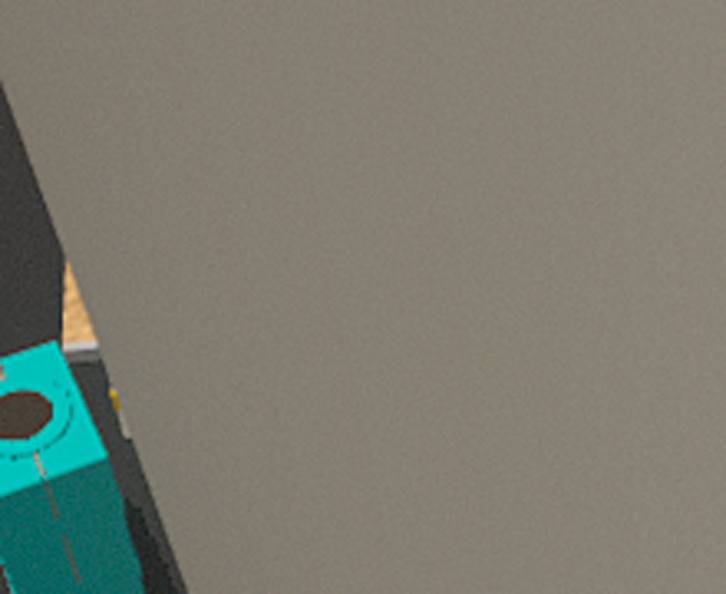

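The arm blocks the side camera here, with only a strip of turquoise visible around (20,400). I'll go by the force readings instead and push slowly.

Emit:
servo_tool --rows '[[[40, 6, 0, 0, 0, 0, 0], [40, 10, 0, 0, 0, 0, 0], [40, 13, 0, 0, 0, 0, 0], [40, 16, 0, 0, 0, 0, 0], [40, 19, 0, 0, 0, 0, 0], [40, 22, 0, 0, 0, 0, 0], [40, 25, 0, 0, 0, 0, 0], [40, 28, 0, 0, 0, 0, 0], [40, 31, 0, 0, 0, 0, 0], [40, 34, 0, 0, 0, 0, 0]]]'

```text
clock: 3.28
position: [470.2, 73.9, 113.4]
ee_rot: [1.0, -0.028, 0.0, 0.0]
contact_force: [-2.6, -0.2, 2.7]
gripper_width: 40.1
grasp_force: 1.4
```

Run:
```python
from h import *
s=arm.read_state();print(s["clock"],s["position"],s["contact_force"],s["wrist_torque"],Ro.from_quat(s["ee_rot"]).as_matrix()[:,0])
i=arm.get_image("wrist")[:,:,::-1]
cv2.imwrite("pics/w1.png",i)
```

```text
3.275 [470.23493724  73.85016125 113.37352916] [-2.57811321 -0.21949337  2.73663953] [-0.16020998  0.71417484 -0.05626256] [ 9.98387468e-01 -5.67667361e-02  4.86057291e-05]
```

View pics/w1.png

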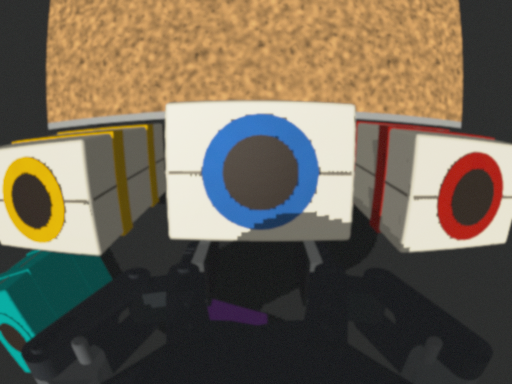

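The wrist view shows the blue top at (260,172), square to the lip. Both fingertips press its near edge symmetrically, at (200,255) and (315,255). The force is small, so I'll keep pushing.

Emit:
servo_tool --rows '[[[40, 4, 0, 0, 0, 0, 0], [40, 8, 0, 0, 0, 0, 0], [40, 12, 0, 0, 0, 0, 0], [40, 16, 0, 0, 0, 0, 0], [40, 20, 0, 0, 0, 0, 0], [40, 24, 0, 0, 0, 0, 0], [40, 28, 0, 0, 0, 0, 0], [40, 31, 0, 0, 0, 0, 0], [40, 34, 0, 0, 0, 0, 0], [40, 37, 0, 0, 0, 0, 0]]]'

```text
clock: 4.58
position: [507.2, 71.9, 113.4]
ee_rot: [1.0, -0.028, 0.0, -0.0]
contact_force: [-1.1, 0.5, 0.4]
gripper_width: 40.0
grasp_force: 0.6
```

Run:
```python
from h import *
s=arm.read_state();print(s["clock"],s["position"],s["contact_force"],s["wrist_torque"])
i=arm.get_image("wrist")[:,:,::-1]
cv2.imwrite("pics/w2.png",i)
```

```text
4.575 [507.24409295  71.85510593 113.38641705] [-1.0502139   0.4787262   0.44983113] [0.01238678 0.2213822  0.03884141]
```

View pics/w2.png

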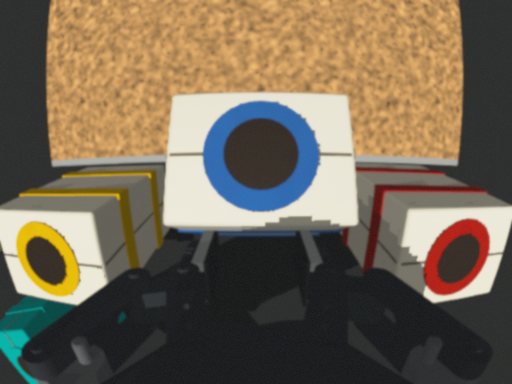

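The mould is tilting squarely: its top is at (260,155), and the force has dropped to 1 N near balance. I'll ease it past the balance point.

Emit:
servo_tool --rows '[[[40, 3, 0, 0, 0, 0, 0], [40, 6, 0, 0, 0, 0, 0], [40, 9, 0, 0, 0, 0, 0], [40, 11, 0, 0, 0, 0, 0], [40, 13, 0, 0, 0, 0, 0], [40, 15, 0, 0, 0, 0, 0], [40, 17, 0, 0, 0, 0, 0], [40, 19, 0, 0, 0, 0, 0], [40, 21, 0, 0, 0, 0, 0], [40, 23, 0, 0, 0, 0, 0]]]'

```text
clock: 5.88
position: [530.1, 70.5, 113.3]
ee_rot: [1.0, -0.028, 0.0, 0.0]
contact_force: [-0.8, -0.2, 0.1]
gripper_width: 39.9
grasp_force: 0.0
```

Run:
```python
from h import *
s=arm.read_state();print(s["clock"],s["position"],s["contact_force"],s["wrist_torque"])
i=arm.get_image("wrist")[:,:,::-1]
cv2.imwrite("pics/w3.png",i)
```

```text
5.875 [530.07967172  70.47086449 113.30568889] [-0.78825401 -0.21562365  0.08532693] [-0.00124006 -0.02703024 -0.02858951]
```

View pics/w3.png

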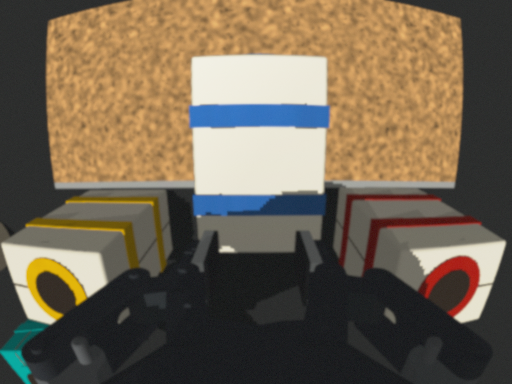

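It has fallen flat, with its near face now on top, at (260,60–250). I'll lift clear and swing back so the top camera can check the result.

Emit:
servo_tool --rows '[[[40, 0, 0, -40, 0, 0, 0], [40, 0, 0, -90, 0, 0, 0], [40, 0, 0, -125, 0, 0, 0], [40, -60, -60, -125, 0, 0, 0], [40, -120, -120, -125, 0, 0, 0], [40, -150, -180, -125, 0, 0, 0], [40, -170, -240, -125, 0, 0, 0], [40, -190, -300, -125, 0, 0, 0], [40, -210, -360, -125, 0, 0, 0], [40, -210, -360, -125, 0, 0, 0]]]'

```text
clock: 7.18
position: [339.6, 444.0, 238.4]
ee_rot: [1.0, -0.028, 0.0, -0.0]
contact_force: [0.4, 1.1, 0.3]
gripper_width: 40.4
grasp_force: 0.0
```

Run:
```python
from h import *
s=arm.read_state();print(s["clock"],s["position"],s["contact_force"])
i=arm.get_image("top")[50:200,140:360,::-1]
cv2.imwrite("pics/t2.png",cv2.resize(i,None,fx=3.6,fy=3.6,interpolation=cv2.INTER_CUBIC))
i=arm.get_image("side")[:,:,::-1]
cv2.imwrite("pics/s2.png",i)
```

```text
7.175 [339.5668385  444.04017176 238.35313733] [0.44861145 1.13443643 0.26547408]
```

View pics/t2.png

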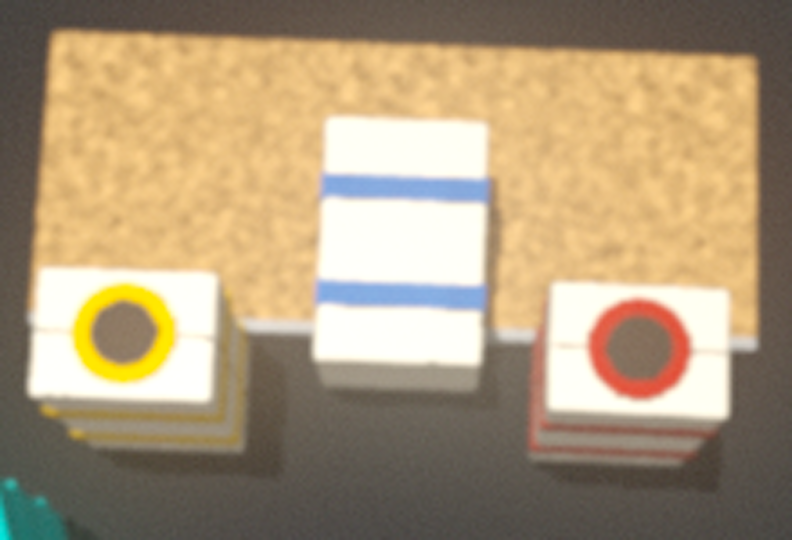

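The mould lies flat on the cork with its foot end across the lip. Its upper corners are at (326,118), (488,123), (484,366) and (314,360), and the red and yellow moulds haven't moved. Now I'll measure how far the foot is from the lip and whether it's square.

Run:
```python
from h import *
T=lambda q:(np.array(q)+.5)/3.6-.5+[140,50]
P=back('top',T([(326,118),(488,123),(484,366),(314,360)]),74)
L=back('top',T([(757,348),(30,322)]),12)
e=(L[1]-L[0])[:2];e/=np.linalg.norm(e);n=np.array([e[1],-e[0]])
print("across lip",((P[:,:2]-L[0,:2])@n).round(1),"along",((P[:,:2]-L.mean(0)[:2])@e).round(1))
a=lambda v:np.degrees(np.arctan2(v[1],v[0]))
print("lip",a(e),"edges",a(P[0]-P[1]),a(P[3]-P[2]),a(P[0]-P[3])+90,a(P[1]-P[2])+90)
```

```text
across lip [ 98.3  98.8 -31.2 -31.2] along [ 37.9 -46.5 -48.2  37.9]
lip 86.90282352299806 edges 87.23403782707834 86.92600281468222 86.89820994789804 87.67613050678999
```

It's flat and square (within about 0.5°), but the foot overhangs the lip's near edge by about 31 mm. A gentle two-fingertip push on the foot end will bring it back to the lip without lifting it.

Emit:
servo_tool --rows '[[[40, 156, 364, 0, 0, 0, 0], [40, 156, 364, 0, 0, 0, 0], [40, 156, 364, 0, 0, 0, 0], [40, 156, 364, 0, 0, 0, 0], [40, 156, 364, 0, 0, 0, 0], [40, 156, 364, 0, 0, 0, 0], [40, 156, 364, 0, 0, 0, 0], [40, 156, 364, 0, 0, 0, 0]]]'

```text
clock: 8.28
position: [475.7, 67.6, 238.2]
ee_rot: [1.0, -0.03, -0.0, 0.0]
contact_force: [-0.2, 0.3, -0.5]
gripper_width: 39.9
grasp_force: 0.0
```

Emit:
servo_tool --rows '[[[40, 0, 0, 50, 0, 0, 0], [40, 0, 0, 95, 0, 0, 0], [40, 0, 0, 130, 0, 0, 0], [40, 0, 0, 150, 0, 0, 0], [40, 0, 0, 165, 0, 0, 0], [40, 0, 0, 180, 0, 0, 0], [40, 0, 0, 180, 0, 0, 0], [40, 0, 0, 180, 0, 0, 0]]]'

```text
clock: 9.28
position: [476.1, 70.2, 58.9]
ee_rot: [1.0, -0.028, 0.0, -0.0]
contact_force: [0.5, -0.4, -0.7]
gripper_width: 40.1
grasp_force: 0.0
```

Emit:
servo_tool --rows '[[[40, 6, -2, 0, 0, 0, 0], [40, 11, -2, 0, 0, 0, 0], [40, 15, -2, 0, 0, 0, 0], [40, 19, -2, 0, 0, 0, 0], [40, 22, -2, 0, 0, 0, 0], [40, 25, -2, 0, 0, 0, 0], [40, 28, -2, 0, 0, 0, 0], [40, 31, -2, 0, 0, 0, 0], [40, 34, -2, 0, 0, 0, 0], [40, 36, -2, 0, 0, 0, 0]]]'

```text
clock: 10.52
position: [507.4, 68.0, 57.8]
ee_rot: [1.0, -0.029, -0.005, 0.002]
contact_force: [-11.5, 0.9, 8.8]
gripper_width: 40.1
grasp_force: 5.3
```

Run:
```python
from h import *
s=arm.read_state();print(s["clock"],s["position"],s["contact_force"],s["wrist_torque"])
i=arm.get_image("wrist")[:,:,::-1]
cv2.imwrite("pics/w4.png",i)
```

```text
10.525 [507.44189541  67.97449721  57.76643306] [-11.47196462   0.94150043   8.83523544] [0.301178   2.8461884  0.03445306]
```

The fingers met 11 N with an upward component, so I'm pushing too high for grippy cork. I'll back off, go lower and push again.

Emit:
servo_tool --rows '[[[40, -8, -1, 0, 0, 0, 0], [40, -16, -1, 0, 0, 0, 0], [40, -16, -1, 15, 0, 0, 0], [40, -16, -1, 32, 0, 0, 0], [40, -16, -1, 32, 0, 0, 0]]]'

```text
clock: 11.2
position: [495.1, 71.2, 25.4]
ee_rot: [1.0, -0.028, -0.001, 0.001]
contact_force: [-0.1, -1.0, -0.4]
gripper_width: 40.0
grasp_force: 0.0
```

Emit:
servo_tool --rows '[[[40, 5, 0, 0, 0, 0, 0], [40, 9, 0, 0, 0, 0, 0], [40, 12, 0, 0, 0, 0, 0], [40, 14, 0, 0, 0, 0, 0], [40, 16, 0, 0, 0, 0, 0], [40, 18, 0, 0, 0, 0, 0], [40, 20, 0, 0, 0, 0, 0]]]'

```text
clock: 12.08
position: [512.9, 69.2, 26.0]
ee_rot: [1.0, -0.029, -0.003, 0.001]
contact_force: [-7.2, 0.7, 3.0]
gripper_width: 39.9
grasp_force: 0.0
```

Run:
```python
from h import *
s=arm.read_state();print(s["clock"],s["position"],s["contact_force"],s["wrist_torque"])
```

```text
12.075 [512.90261106  69.22301709  25.95422589] [-7.16999941  0.73839814  3.01677009] [ 0.14104391  1.71344517 -0.0053262 ]
```

Emit:
servo_tool --rows '[[[40, -10, 0, 0, 0, 0, 0], [40, -25, 0, 0, 0, 0, 0], [40, -25, 0, -50, 0, 0, 0], [40, -25, 0, -110, 0, 0, 0], [40, -25, 0, -170, 0, 0, 0], [40, -25, 0, -210, 0, 0, 0], [40, -25, 0, -210, 0, 0, 0]]]'

```text
clock: 12.95
position: [492.1, 72.5, 240.2]
ee_rot: [1.0, -0.028, 0.004, -0.002]
contact_force: [-0.6, 0.7, -0.5]
gripper_width: 39.9
grasp_force: 0.0
```

Emit:
servo_tool --rows '[[[40, -150, -370, 0, 0, 0, 0], [40, -150, -370, 0, 0, 0, 0], [40, -150, -370, 0, 0, 0, 0], [40, -150, -370, 0, 0, 0, 0], [40, -150, -370, 0, 0, 0, 0], [40, -150, -370, 0, 0, 0, 0], [40, -150, -370, 0, 0, 0, 0], [40, -150, -370, 0, 0, 0, 0]]]'

```text
clock: 13.95
position: [361.0, 450.1, 234.6]
ee_rot: [1.0, -0.027, -0.001, 0.001]
contact_force: [0.6, -0.5, 0.4]
gripper_width: 40.0
grasp_force: 0.0
```

Run:
```python
from h import *
s=arm.read_state();print(s["clock"],s["position"],s["contact_force"])
i=arm.get_image("top")[50:200,140:360,::-1]
cv2.imwrite("pics/t3.png",cv2.resize(i,None,fx=3.6,fy=3.6,interpolation=cv2.INTER_CUBIC))
```

```text
13.95 [360.97747068 450.13692061 234.63972384] [ 0.62285849 -0.53865789  0.42424693]
```

View pics/t3.png

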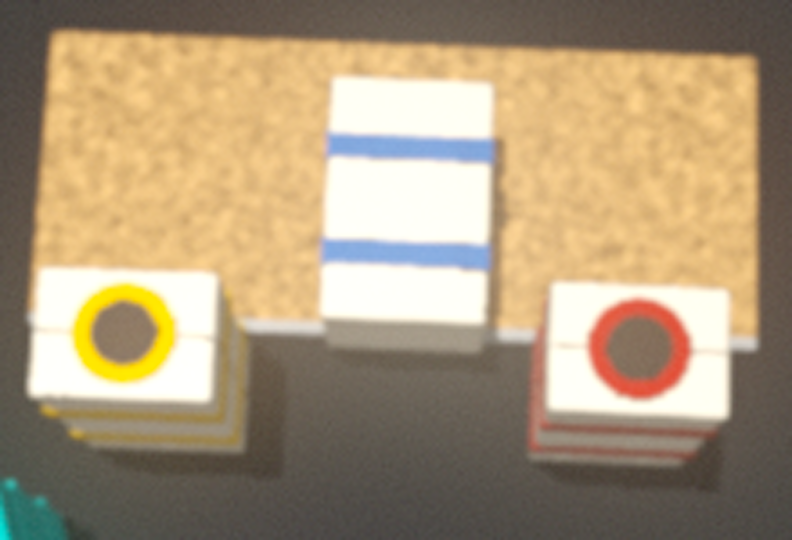

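The mould lies flat with its corners at (330,76), (493,84), (489,323) and (321,317). The foot end now sits just over the lip, and the red and yellow moulds are standing where they were.

Run:
```python
from h import *
T=lambda q:(np.array(q)+.5)/3.6-.5+[140,50]
P=back('top',T([(330,76),(493,84),(489,323),(321,317)]),74)
L=back('top',T([(757,348),(30,322)]),12)
e=(L[1]-L[0])[:2];e/=np.linalg.norm(e);n=np.array([e[1],-e[0]])
print("across lip",((P[:,:2]-L[0,:2])@n).round(1))
a=lambda v:np.degrees(np.arctan2(v[1],v[0]))
print("lip",a(e),"edges",a(P[0]-P[1]),a(P[3]-P[2]),a(P[0]-P[3])+90,a(P[1]-P[2])+90)
m=((P[:,:2]-L[0,:2])@n)
if -16<m[2:].mean()<3: print(arm.job_done())
```

```text
across lip [121.6 120.4  -8.6  -8.6]
lip 86.90282352299806 edges 86.13656365109124 86.90818206011545 87.54572450710917 87.6339050853588
the job is handed in; nothing more can be done
None
```

The blue mould is tipped and handed in: it lies flat on the cork, square to the lip within about 1°, hole pointing away, after a second fingertip push on its foot end cut the overhang past the lip's near edge from 31 to about 9 mm; the red and yellow moulds still stand where they were.

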